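# Put the turntable gearbox into its three-dot range

## Task

Gently push the gear lever of the plating turntable through its gate, out of the middle slot and fully home into the corner slot whose tag has three raised dots in a row, then leave it there and move clear. Only push it, with the fingertips or the outside of the fingers: do not pinch its knob or pull it up, and leave the vial, the dish and the timer beside the machine alone.

Things in the scene. Friction and masses are not known exactly. Their poses are not given: they have to be found in the camera images.
- unit: plating turntable with range gearbox, fixed to the worktop: white gearbox 148 (x) x 130 (y) x 75 mm high with an aluminium gate plate on top; on its +y side a low round turntable (100 mm across, centre 130 mm from the gearbox's) with a closed dish fixed on it, 53 mm high in all. Origin: centre of the gearbox's underside; x points away from the robot at yaw 0 (yaw -0.3 to 0.5), z up
- gate_center (a point): middle of the gate, on the plate's top, 75 mm above the worktop; axes as the unit's. Three parallel slots along x, 53 mm long, at y = -20.5, 0, +20.5 mm, joined at x = 0 by one cross slot along y: four corner slots (near -x, far +x, left +y, right -y) and the middle slot. All are 13 mm wide, the steel stem 8 mm; the tongues between the slots have round noses
- lever_shift (a joint): tilt of the lever along the slots (rad): 0 in the cross slot, positive towards the unit's +x, stopped by the slot's end at about +0.30 or -0.30. Starts in the middle slot anywhere from -0.27 to 0.27; it crosses freely within 0.035 of 0 (the round noses help it in from 0.06). Pivot 69 mm below the gate's centre. Friction holds it where it is left; the knob needs 1 to 2 N
- lever_cross (a joint): tilt of the lever across the slots (rad): 0 in the middle slot (where it starts), positive towards the unit's +y; the cross slot ends at +0.32 and -0.32; in the left column about +0.285, in the right one -0.285, with about 0.035 of play either way in a slot. Same pivot, same friction
- knob_center (a point): centre of the lever's black knob, an upright cylinder 24 mm across and 36 mm high on the end of the stem, tilting with it; 129 mm from the pivot: 135 mm above the worktop when upright, about 11 mm lower in a corner slot, where it stands about 38 mm from the gate's middle in both x and y
- lever_knob (a joint): how far the knob is pulled up along the stem (m), 0 when seated; a spring holds it down with about 8 N. It is not to be pulled up
- stem_at_gate (a point): point on the lever's axis 66 mm from the pivot, where the stem passes through the gate plate
- tag_three: white tag, 26 (x) x 37 (y) x 1.5 mm, three raised black dots of 8 mm in a row along y; fixed flat on the plate just outside the end of the slot it names. Origin: centre of its underside. In the unit's frame at x = +44 or -44 mm, y = +20.5 or -20.5 mm: same signs as its slot. Like tags with one, two, and four dots (in a square) mark the other corner slots; the four change places
- vial: loose small sample vial with a cap, 21 mm across and 47 mm high, standing to the -y side of the gearbox; origin at the centre of its underside; a bystander
- dish: loose closed culture dish, 60 mm across and 15 mm high, lying behind the gearbox (+x side); origin at the centre of its underside; a bystander
- lab_timer: loose white timer, 33 x 52 x 47 mm, standing to the left of the turntable; origin at the centre of its underside; a bystander

How it is judged:
At the end, for the whole second after the job is handed in: The lever rests in the slot of the three-dot tag: stem at the gate within 31 mm of the tag's centre (about 23 when home, over 45 in any other slot), tilted over 0.235 rad along the slot (home: about 0.30) and over 0.2 rad across, at rest, knob seated (under 2 mm) (horizontal distance between stem_at_gate and tag_three below 0.031 m and (value of joint lever_shift above 0.235 rad or value of joint lever_shift below -0.235 rad) and (value of joint lever_cross above 0.2 rad or value of joint lever_cross below -0.2 rad) and value of joint lever_knob below 0.002 m and velocity of joint lever_shift between -0.05 and 0.05 rad/s); the robot touches nothing.
It fails at once if the knob is pulled up its stem by more than 6 mm (pinched and lifted) (value of joint lever_knob above 0.006 m).
It fails at once if the fingers push or squeeze the machine or its lever with more than 40 N (contact force between the fingers and unit above 40 N).
It fails at once if the vial is moved by more than 15 mm, lifted or tipped (distance of vial from where it was at the start of the episode above 0.015 m or angle between vial's own z axis and vertical above 0.3 rad).
It fails at once if the dish is moved by more than 15 mm, lifted or tipped (distance of dish from where it was at the start of the episode above 0.015 m or angle between dish's own z axis and vertical above 0.3 rad).
It fails at once if the timer is moved by more than 15 mm, lifted or tipped (distance of lab_timer from where it was at the start of the episode above 0.015 m or angle between lab_timer's own z axis and vertical above 0.3 rad).
It also fails if it takes over 54 s, if anything falls off the work surface, if the arm or the gripper's body presses on something with over 40 N, if the wrist force passes 120 N, or if a joint passes its speed limit or range.

## Robot

A 7-joint arm with a two-finger parallel gripper is mounted at the origin on a cart in front of the work surface, level with it; the furniture and walls round the work are solid. World frame = base frame: x ahead of the robot, y to its left, z up, the work surface at z = 0. Lengths are in m, angles in rad, forces in N, time in s.
With the tool pointing down it reaches from about 0.4 to 0.875 m from the base axis. Payload 19.3 kg.
Tool frame: the origin (TCP) lies at the very end of the fingers, on their centre line; the grasp point (between the pads) lies 19 mm behind it; z points along the fingers, y is the direction in which the jaws open and shut (so a half turn about z gives the same grasp; the last joint's range is limited). The gripper opens to 85 mm and grips with 20 to 120 N. Pads are 22 mm wide; open, the fingers measure 114 mm over their backs; the gripper's body (76 mm by 85 mm) begins 54 mm behind the grasp point. The pads swing forward as they close: fully open they stand 13 mm farther back than shut.
Start: joints at [-1.382, 0.521, -0.036, 1.599, 0.021, 1.021, -0.113], TCP at [0.16, 0.604, 0.231] pointing down, gripper open.
Joint ranges: [-2.91, 2.91], [-0.3, 2.13], [-1.5, 1.42], [0.17, 2.43], [-1.26, 4.41], [0.16, 1.93], [-2.52, 2.52]. Speed limits (rad/s): [1.89, 1.89, 2.39, 2.39, 3.01, 3.01, 3.01].

## Interface

Orientations are given as [roll, pitch, yaw] about the fixed x, y, z axes, in that order (R = Rz(yaw) Ry(pitch) Rx(roll)).
In Python, from workcell import bot, vision, job_done gives the robot as it stands.
- The arm moves only by the tool arm_command, never from a script. Its arguments are lists of equal length, an entry for each row: "gripper": the finger opening in cm, from 0 to 8.54; "slide": the shift along the tool's x, y, z in cm, a list of three; "turn": the turn, a rotation vector about the tool's x, y, z in degrees, a list of three. A call has 1 to 5 rows; each row is the pose to reach, as a shift and turn from the pose commanded when the call began, along the tool's axes at that moment; what a row does not reach only later rows make up. A row lasts 1/8 s, in which the tool goes at most 62.5 mm and 10.7 degrees, less where a joint would pass 70% of its speed; a pose out of reach is approached as far as the arm can. A call with a gripper value outside its range is refused whole. The fingers move at their own pace and stop on an object; "force" is the grip in N (left out, the last holds). Time passes only in rows, so rows that repeat a pose let the fingers close. It gives the time, the measured TCP pose, the force and the opening at its end, in the units of the state.
- bot.observe(): the state, without advancing time (a new reading comes with each control period).
- vision.grab_frame(name): name is "side" or "top"; returns the picture (384x512x3 uint8, blue, green, red); there is no depth.
- vision.camera_model(name): a dict with "mtx" (3x3 intrinsics, pixels), "T" (4x4, takes a point from camera to world coordinates). Camera axes: x right, y down, z forward; pixel columns grow to the right and rows downward; lengths in m; the calibration is good to about 2 mm. A picture is of the moment at which its call begins. camera_model takes no time and is no camera call.
- job_done(): hands the job in, once; it reports no verdict.
The state is a dict: "clock": time; "qpos": joint angles; "qd": joint speeds; "joint_efforts": joint torques, N m; "position": TCP position; "tool_rot": TCP orientation; "force": force on the tool from outside, world axes, zero at the start; "moment": the same for the moment, N m; "grip_width": finger opening in m.
Only numpy, scipy, OpenCV 4.12 (cv2) and the standard library are available. Lean on these libraries where they do the work, as an engineer would, in place of code of your own. Each camera call takes 0.05 s, during which the arm holds its last target. There are 200 camera calls.

## Working session

There is one attempt and no reset: what is moved stays moved. The work goes in short steps, Python scripts to look and compute and a tool call to move; the robot and the scene stay as the last step left them, time stands still between calls to the robot, and variables do not carry over. Pictures are saved under pics/ and viewed, about 8 in all and at most 12, crops included, and the job is handed in when it is done.

Besides the shell and the picture viewer there is one more tool, called after "Emit:" as name(argument=value, ...), one argument or row to a line, values as JSON. arm_command: Moves the arm, as the interface text tells. Its arguments: {"type":"object","properties":{"gripper":{"type":"array","items":{"type":"number"}},"slide":{"type":"array","items":{"type":"array","items":{"type":"number"}}},"turn":{"type":"array","items":{"type":"array","items":{"type":"number"}}},"force":{"type":"number"}},"required":["gripper","slide","turn"]}

```bash
mkdir -p pics; python3 - <<'E'
from workcell import bot, vision
import cv2,numpy as np
for n in("side","top"):
    cv2.imwrite(f"pics/{n}0.png",vision.grab_frame(n)); m=vision.camera_model(n); print(n,np.round(m["mtx"],1).tolist(),np.round(m["T"],3).tolist())
s=bot.observe();print({k:np.round(v,3).tolist() for k,v in s.items()})
E
```

```text
side [[366.9, 0.0, 256.8], [0.0, 366.9, 188.0], [0.0, 0.0, 1.0]] [[0.987, -0.048, 0.154, 0.4], [-0.16, -0.408, 0.899, -0.571], [0.019, -0.912, -0.411, 0.458], [0.0, 0.0, 0.0, 1.0]]
top [[467.6, 0.0, 259.1], [0.0, 467.6, 193.8], [0.0, 0.0, 1.0]] [[-0.018, -0.985, 0.173, 0.335], [-1.0, 0.014, -0.024, 0.217], [0.021, -0.173, -0.985, 1.156], [0.0, 0.0, 0.0, 1.0]]
{'clock': 0.1, 'qpos': [-1.382, 0.522, -0.036, 1.6, 0.021, 1.021, -0.113], 'qd': [0.001, -0.001, -0.001, -0.002, 0.0, 0.002, -0.001], 'joint_efforts': [0.003, -92.848, 1.983, -37.053, 0.018, 0.005, -0.0], 'position': [0.16, 0.604, 0.231], 'tool_rot': [-3.141, 0.0, 2.883], 'force': [0.271, 0.124, 0.287], 'moment': [0.018, -0.002, -0.006], 'grip_width': 0.085}
```

View pics/top0.png

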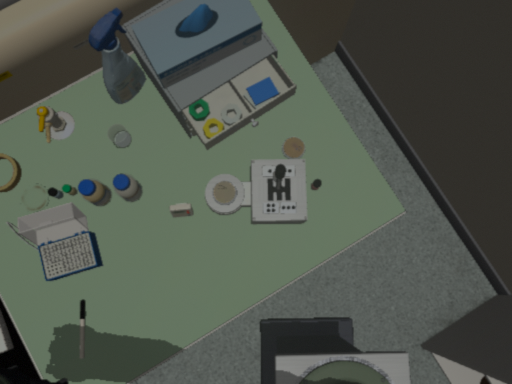

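View pics/side0.png

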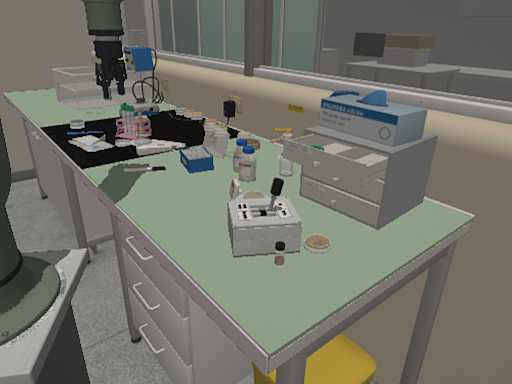

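```bash
cat > h.py <<'E'
from workcell import bot, vision
import cv2,numpy as np
def ray(n,u,v):
    m=vision.camera_model(n);T=np.array(m["T"]);d=T[:3,:3]@np.linalg.inv(m["mtx"])@[u,v,1];return T[:3,3],d
def onz(n,u,v,z):
    o,d=ray(n,u,v);return o+d*(z-o[2])/d[2]
def pix(n,p):
    m=vision.camera_model(n);T=np.array(m["T"]);c=T[:3,:3].T@(np.array(p)-T[:3,3]);q=np.array(m["mtx"])@c;return q[:2]/q[2]
def two(a,b):
    o1,d1=ray("top",*a);o2,d2=ray("side",*b);s=np.linalg.lstsq(np.c_[d1,-d2],o2-o1,rcond=None)[0]
    p,q=o1+d1*s[0],o2+d2*s[1];return (p+q)/2,np.linalg.norm(p-q)
E
python3 - <<'E'
import cv2,numpy as np
a=cv2.imread("pics/top0.png")[125:235,190:330];b=cv2.imread("pics/side0.png")[165:275,220:340]
c=[cv2.resize(a,(700,550),interpolation=cv2.INTER_CUBIC)]
cv2.imwrite("pics/top0c.png",c[0]);cv2.imwrite("pics/side0c.png",cv2.resize(b,(600,550),interpolation=cv2.INTER_CUBIC))
E
```

```text
(no output)
```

View pics/top0c.png

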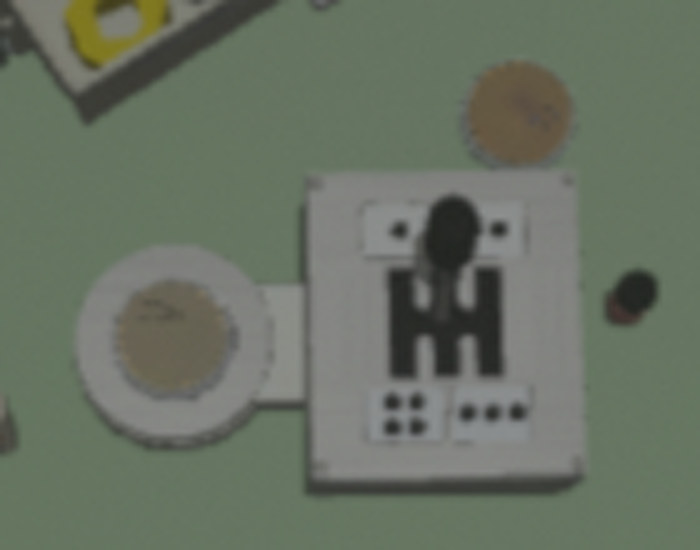

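View pics/side0c.png

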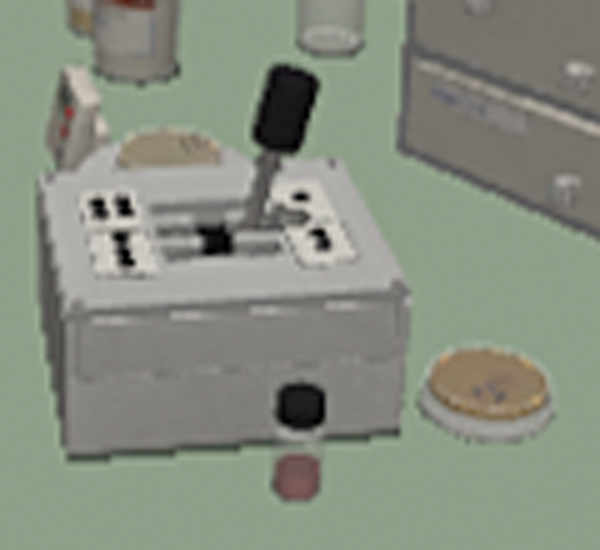

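```bash
cat >> h.py <<'E'
def tc(x,y): return 190+(x+.5)/5-.5,125+(y+.5)/5-.5
def sc(x,y): return 220+(x+.5)/5-.5,165+(y+.5)/5-.5
E
python3 - <<'E'
from h import *
P=lambda x,y:onz("top",*tc(x,y),.075)
c=[P(*q) for q in((389,267),(502,267),(502,377),(389,377))]
g=np.mean(c,0);print("slots",np.round(c,4).tolist(),"g",g)
c2=[P(*q) for q in((312,176),(572,174),(582,474),(315,477))];print("plate",np.round(c2,4).tolist(),np.mean(c2,0))
l=c2[0]-c2[1];r=c2[3]-c2[2]
for d in (c[0]-c[1],c[3]-c[2],l,r):print("yaw",np.arctan2(-d[0],d[1]))
for d in (c[0]-c[3],c[1]-c[2],c2[0]-c2[3],c2[1]-c2[2]):print("yawx",np.arctan2(d[1],d[0]))
for q in((493,412),(405,414)):print("tag",P(*q))
# side check
for q in((490,412),(405,414)):print(pix("side",P(*q)))
print("side 3tag",sc(124,250),"4tag",sc(112,208))
print("knob top",two(tc(453,222),sc(292,75)), "knob centre",two(tc(451,232),sc(285,108)))
print("timer",onz("top",*tc(0,430),.04),"vial",onz("top",*tc(636,292),.047),"dish",onz("top",*tc(520,110),.015))
E
```

```text
slots [[0.5618, 0.1704, 0.075], [0.5611, 0.1169, 0.075], [0.5084, 0.1185, 0.075], [0.5092, 0.1715, 0.075]] g [0.53514067 0.14433533 0.075     ]
plate [[0.6065, 0.2061, 0.075], [0.6059, 0.0822, 0.075], [0.4621, 0.0825, 0.075], [0.4627, 0.2069, 0.075]] [0.53428975 0.14442474 0.075     ]
yaw -0.013932713527729365
yaw -0.014965980332054821
yaw -0.005153479584776856
yaw -0.004593719349079188
yawx -0.02146472433989141
yawx -0.02984487011969867
yawx -0.006073469792082445
yawx -0.0025649034908100127
tag [0.49190684 0.12321109 0.075     ]
tag [0.49159274 0.16441733 0.075     ]
[243.9035695  215.79761382]
[241.50041282 207.45251436]
side 3tag (244.4, 214.6) 4tag (242.0, 206.2)
knob top (array([0.56761003, 0.14462098, 0.14798233]), np.float64(0.0023038512782207784)) knob centre (array([0.56586182, 0.14463658, 0.13254512]), np.float64(0.0009074814532471341))
timer [0.49188998 0.35742792 0.04      ] vial [0.55367119 0.04963491 0.047     ] dish [0.65451364 0.09984285 0.015     ]
```

Emit:
arm_command(
  gripper=[0,0,0,0,0],
  slide=[
    [-4,-2.3,0],
    [-9,-5.2,0],
    [-14,-8.1,0],
    [-19,-11,0],
    [-24,-13.9,0],
  ],
  turn=[
    [0,0,-4],
    [0,0,-8],
    [0,0,-12],
    [0,0,-14.8],
    [0,0,-14.8],
  ],
  force=20,
)

```text
clock: 0.72
position: [0.3575, 0.4068, 0.2312]
tool_rot: [-3.141, -0.0, -3.141]
force: [0.7, 0.4, 0.5]
grip_width: 0.0001
```

Emit:
arm_command(
  gripper=[0,0,0,0,0],
  slide=[
    [-4,-4,0],
    [-8,-8,0],
    [-12,-12,0],
    [-16,-16,0],
    [-20,-20,0],
  ],
  turn=[
    [0,0,0],
    [0,0,0],
    [0,0,0],
    [0,0,0],
    [0,0,0],
  ],
)

```text
clock: 1.35
position: [0.5573, 0.2068, 0.2312]
tool_rot: [-3.142, -0.0, 3.141]
force: [0.1, 1.0, -0.3]
grip_width: 0.0002
```

Emit:
arm_command(
  gripper=[0,0,0,0,0],
  slide=[
    [-3,-3,0],
    [-6.2,-6.2,0],
    [-6.2,-6.2,5],
    [-6.2,-6.2,8],
    [-6.2,-6.2,8],
  ],
  turn=[
    [0,0,0],
    [0,0,0],
    [0,0,0],
    [0,0,0],
    [0,0,0],
  ],
)

```text
clock: 1.98
position: [0.617, 0.1458, 0.1492]
tool_rot: [-3.14, -0.004, 3.141]
force: [-0.0, -0.3, 0.7]
grip_width: -0.0004
```

```bash
python3 - <<'E'
from h import *
a=vision.grab_frame("top")[100:230,200:340];b=vision.grab_frame("side")[125:265,210:340]
cv2.imwrite("pics/c1.png",np.hstack([cv2.resize(a,(400,400*130//140),interpolation=3),cv2.resize(b,(345,371),interpolation=3)]))
print(bot.observe()["position"],bot.observe()["force"])
E
```

```text
[0.61861587 0.14634147 0.15218302] [-0.55770997 -0.52971141  0.13358405]
```

View pics/c1.png

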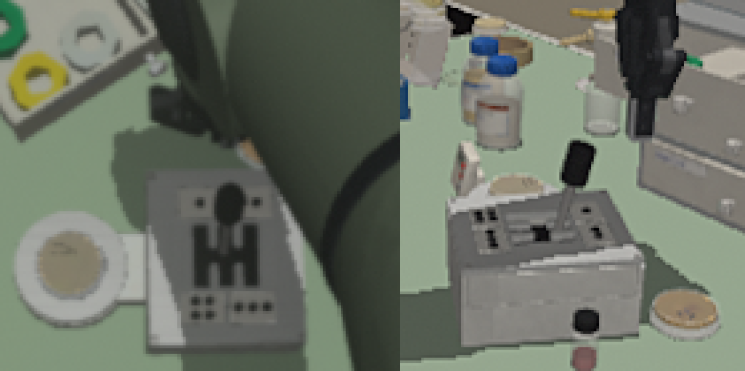

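Emit:
arm_command(
  gripper=[0,0,0,0,0],
  slide=[
    [0,0,3],
    [0,0,4],
    [0.6,0,4],
    [1.6,0,4],
    [2.4,0,4],
  ],
  turn=[
    [0,0,0],
    [0,0,0],
    [0,0,0],
    [0,0,0],
    [0,0,0],
  ],
)

```text
clock: 2.7
position: [0.5938, 0.1464, 0.1122]
tool_rot: [3.141, 0.001, 3.141]
force: [-0.1, 0.4, 0.3]
grip_width: 0.0003
```

Emit:
arm_command(
  gripper=[0,0,0,0,0],
  slide=[
    [0.6,0,0],
    [1.2,0,0],
    [1.8,0,0],
    [2.4,0,0],
    [2.4,0,0],
  ],
  turn=[
    [0,0,0],
    [0,0,0],
    [0,0,0],
    [0,0,0],
    [0,0,0],
  ],
)

```text
clock: 3.32
position: [0.5698, 0.1462, 0.1112]
tool_rot: [-3.141, -0.0, 3.141]
force: [0.5, -0.2, -0.3]
grip_width: 0.0
```

```bash
python3 - <<'E'
from h import *
A=vision.grab_frame("top");B=vision.grab_frame("side")
a=A[125:225,220:320];b=B[155:245,230:320]
cv2.imwrite("pics/c2.png",np.hstack([cv2.resize(a,(400,400),interpolation=3),cv2.resize(b,(400,400),interpolation=3)]))
print(bot.observe()["position"],bot.observe()["force"])
E
```

```text
[0.57020921 0.14628229 0.11123548] [ 0.57329387 -0.14406675 -0.86496251]
```

View pics/c2.png

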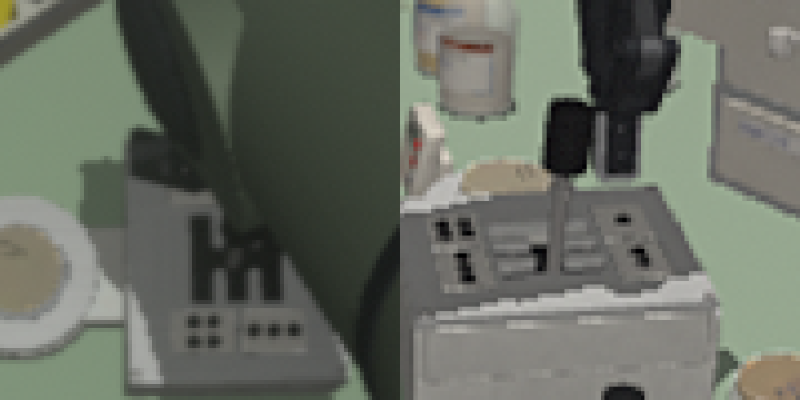

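```bash
cat >> h.py <<'E'
G=np.array([.535,.1443,.006])
def ax(s,c,L,yaw=-.01):
    d=np.array([np.tan(s),np.tan(c),1]);d/=np.linalg.norm(d);C,S=np.cos(yaw),np.sin(yaw)
    return G+L*np.array([C*d[0]-S*d[1],S*d[0]+C*d[1],d[2]])
E
python3 - <<'E'
from h import *
for s in(0,.05,.1,.15,.25):print(s,[(pix("side",ax(s,0,L))-[230,155])*400/90+[400,0] for L in(147,129,111,72)] if 0 else [np.round((pix("side",ax(s,0,L/1000))-[230,155])*400/90+[400,0]) for L in(147,129,111,72)])
E
```

```text
0 [array([546., 104.]), array([545., 138.]), array([544., 171.]), array([542., 241.])]
0.05 [array([561., 103.]), array([558., 137.]), array([555., 171.]), array([549., 241.])]
0.1 [array([575., 104.]), array([571., 138.]), array([566., 171.]), array([556., 241.])]
0.15 [array([590., 105.]), array([583., 139.]), array([577., 172.]), array([563., 241.])]
0.25 [array([619., 109.]), array([608., 142.]), array([598., 175.]), array([576., 243.])]
```

Emit:
arm_command(
  gripper=[0,0,0,0],
  slide=[
    [0.4,0,0],
    [0.8,0,0],
    [1.2,0,0],
    [1.2,0,0],
  ],
  turn=[
    [0,0,0],
    [0,0,0],
    [0,0,0],
    [0,0,0],
  ],
)

```text
clock: 3.92
position: [0.5579, 0.1463, 0.1113]
tool_rot: [-3.142, -0.0, 3.141]
force: [0.4, -0.6, -0.4]
grip_width: -0.0003
```

```bash
python3 - <<'E'
from h import *
B=vision.grab_frame("side")
b=B[155:245,230:320]
cv2.imwrite("pics/c3.png",cv2.resize(b,(540,540),interpolation=3))
for s in(-.05,0,.05):print(s,[np.round((pix("side",ax(s,0,L/1000))-[230,155])*6) for L in(147,129,111,72)])
print(bot.observe()["position"],bot.observe()["force"])
E
```

```text
-0.05 [array([176., 141.]), array([178., 187.]), array([179., 232.]), array([182., 326.])]
0 [array([197., 140.]), array([195., 186.]), array([194., 231.]), array([191., 326.])]
0.05 [array([217., 139.]), array([213., 185.]), array([209., 230.]), array([201., 325.])]
[0.55810805 0.1463063  0.11131444] [-0.33765155  0.36092954 -0.20642603]
```

View pics/c3.png

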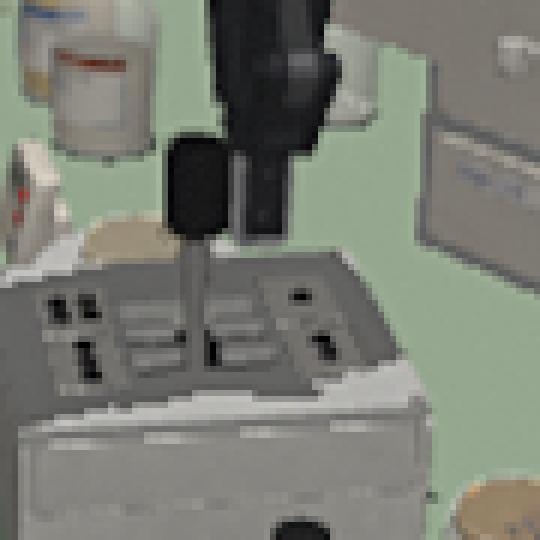

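Emit:
arm_command(
  gripper=[0,0,0,0,0],
  slide=[
    [-1.8,0,0],
    [-1.8,4.6,0],
    [-1.8,4.6,1],
    [2.1,4.6,1.2],
    [2.1,4.6,1.2],
  ],
  turn=[
    [0,0,0],
    [0,0,0],
    [0,0,0],
    [0,0,0],
    [0,0,0],
  ],
)

```text
clock: 4.6
position: [0.5349, 0.1921, 0.0988]
tool_rot: [-3.141, -0.002, -3.141]
force: [1.1, 1.0, 0.0]
grip_width: 0.0001
```

Emit:
arm_command(
  gripper=[0,0,0,0,0],
  slide=[
    [0,-1,0],
    [0,-2,0],
    [0,-2.8,0],
    [0,-3.6,0],
    [0,-3.6,0],
  ],
  turn=[
    [0,0,0],
    [0,0,0],
    [0,0,0],
    [0,0,0],
    [0,0,0],
  ],
)

```text
clock: 5.22
position: [0.5374, 0.1553, 0.0993]
tool_rot: [-3.141, 0.0, 3.14]
force: [-0.4, 0.2, -0.2]
grip_width: -0.0002
```

Emit:
arm_command(
  gripper=[0,0,0,0,0],
  slide=[
    [0,-0.5,0],
    [0,-1,0],
    [0,-1.4,0],
    [0,-1.6,0],
    [0,-1.6,0],
  ],
  turn=[
    [0,0,0],
    [0,0,0],
    [0,0,0],
    [0,0,0],
    [0,0,0],
  ],
)

```text
clock: 5.85
position: [0.5373, 0.1404, 0.0994]
tool_rot: [3.141, 0.0, 3.141]
force: [-1.1, 2.2, 2.5]
grip_width: 0.0003
```

```bash
python3 - <<'E'
from h import *
B=vision.grab_frame("side")
b=B[155:245,230:320]
A=cv2.resize(vision.grab_frame("top")[145:205,260:310],(450,540),interpolation=3)
cv2.imwrite("pics/c4.png",np.hstack([A[:,:250],cv2.resize(b,(540,540),interpolation=3)]))
for c in(-.2,-.24,-.285,-.32):print(c,[np.round((pix("side",ax(0,c,L/1000))-[230,155])*6)+[250,0] for L in(147,129,111,72)])
print(bot.observe()["position"],bot.observe()["force"])
E
```

```text
-0.2 [array([460., 180.]), array([457., 222.]), array([454., 262.]), array([448., 347.])]
-0.24 [array([463., 190.]), array([460., 231.]), array([456., 270.]), array([449., 352.])]
-0.285 [array([466., 202.]), array([462., 241.]), array([458., 280.]), array([450., 358.])]
-0.32 [array([468., 212.]), array([464., 250.]), array([460., 287.]), array([451., 363.])]
[0.5372575  0.14046028 0.09937668] [-0.47957995  1.48450432  3.06628545]
```

View pics/c4.png

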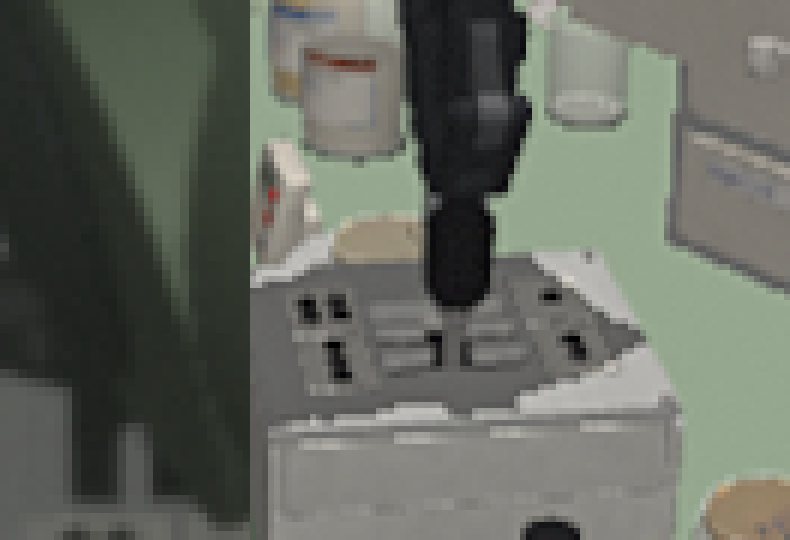

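Emit:
arm_command(
  gripper=[0,0,0,0,0],
  slide=[
    [0,2,0],
    [-5,2,0],
    [-5,2,0],
    [-5,-3.3,0],
    [-5,-3.3,0],
  ],
  turn=[
    [0,0,0],
    [0,0,0],
    [0,0,0],
    [0,0,0],
    [0,0,0],
  ],
)

```text
clock: 6.58
position: [0.587, 0.1039, 0.0991]
tool_rot: [-3.139, -0.001, 3.137]
force: [0.6, 0.8, -1.0]
grip_width: -0.0003
```

Emit:
arm_command(
  gripper=[0,0,0,0,0],
  slide=[
    [1,0,0.2],
    [2,0,0.2],
    [2.7,0,0.2],
    [3.4,0,0.2],
    [3.4,0,0.2],
  ],
  turn=[
    [0,0,0],
    [0,0,0],
    [0,0,0],
    [0,0,0],
    [0,0,0],
  ],
)

```text
clock: 7.2
position: [0.5528, 0.1075, 0.0974]
tool_rot: [3.142, -0.0, 3.141]
force: [-0.7, 0.4, 0.3]
grip_width: 0.0002
```

Emit:
arm_command(
  gripper=[0,0,0,0,0],
  slide=[
    [0.5,0,0],
    [1,0,0],
    [1.5,0,0],
    [2,0,0],
    [2,0,0],
  ],
  turn=[
    [0,0,0],
    [0,0,0],
    [0,0,0],
    [0,0,0],
    [0,0,0],
  ],
)

```text
clock: 7.82
position: [0.5326, 0.1072, 0.0972]
tool_rot: [-3.141, -0.001, 3.141]
force: [0.3, -0.7, 0.2]
grip_width: -0.0
```

Emit:
arm_command(
  gripper=[0,0,0,0],
  slide=[
    [0.2,0,0],
    [0.4,0,0],
    [0.6,0,0],
    [0.6,0,0],
  ],
  turn=[
    [0,0,0],
    [0,0,0],
    [0,0,0],
    [0,0,0],
  ],
)

```text
clock: 8.32
position: [0.527, 0.1072, 0.0973]
tool_rot: [-3.141, -0.0, 3.141]
force: [-0.3, -0.0, 0.2]
grip_width: -0.0001
```

```bash
python3 - <<'E'
from h import *
B=vision.grab_frame("side")
b=B[155:245,220:310]
cv2.imwrite("pics/c5.png",cv2.resize(b,(540,540),interpolation=3))
for s in(-.2,-.25,-.3):print(s,[np.round((pix("side",ax(s,-.285,L/1000))-[220,155])*6) for L in(147,129,111,72)])
print(bot.observe()["position"],bot.observe()["force"])
E
```

```text
-0.2 [array([195., 212.]), array([202., 250.]), array([209., 287.]), array([223., 363.])]
-0.25 [array([174., 216.]), array([184., 254.]), array([194., 290.]), array([213., 365.])]
-0.3 [array([154., 221.]), array([167., 258.]), array([179., 294.]), array([204., 367.])]
[0.52707984 0.10726474 0.0972879 ] [ 0.77314591 -1.08355657 -0.98479435]
```

View pics/c5.png

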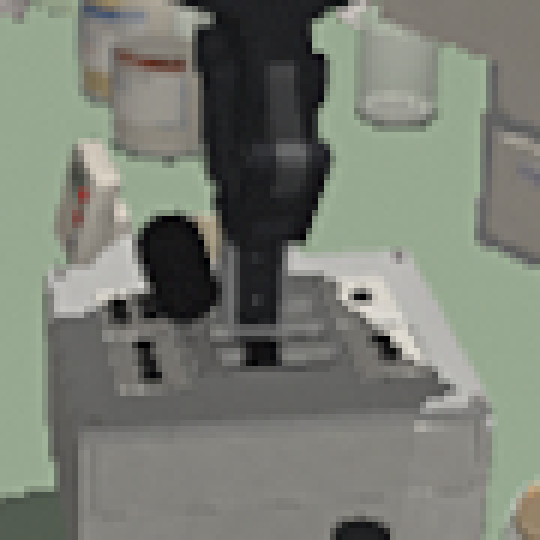

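Emit:
arm_command(
  gripper=[0,0,0],
  slide=[
    [0.2,0,0],
    [0.35,0,0],
    [0.35,0,0],
  ],
  turn=[
    [0,0,0],
    [0,0,0],
    [0,0,0],
  ],
)

```text
clock: 8.75
position: [0.5243, 0.1073, 0.0975]
tool_rot: [3.141, 0.001, 3.141]
force: [5.0, 0.8, -2.8]
grip_width: 0.0003
```

Emit:
arm_command(
  gripper=[0,0,0],
  slide=[
    [0.1,0,0],
    [0.2,0,0],
    [0.2,0,0],
  ],
  turn=[
    [0,0,0],
    [0,0,0],
    [0,0,0],
  ],
)

```text
clock: 9.12
position: [0.5233, 0.1074, 0.0977]
tool_rot: [3.141, 0.003, 3.141]
force: [10.8, -0.8, -6.3]
grip_width: -0.0001
```

Emit:
arm_command(
  gripper=[0,0,0,0,0],
  slide=[
    [-1,0,0],
    [-4,0,0],
    [-5,0,-4],
    [-5,0,-9],
    [-5,0,-12],
  ],
  turn=[
    [0,0,0],
    [0,0,0],
    [0,0,0],
    [0,0,0],
    [0,0,0],
  ],
)

```text
clock: 9.75
position: [0.5722, 0.1072, 0.2195]
tool_rot: [3.141, 0.001, 3.141]
force: [-0.7, 0.4, -0.8]
grip_width: 0.0002
```

Emit:
arm_command(
  gripper=[0,0,0,0,0],
  slide=[
    [2,4,0],
    [5,9,0],
    [8,14,0],
    [10,18,0],
    [10,20,0],
  ],
  turn=[
    [0,0,0],
    [0,0,0],
    [0,0,0],
    [0,0,0],
    [0,0,0],
  ],
)

```text
clock: 10.38
position: [0.4702, 0.3097, 0.2174]
tool_rot: [3.141, -0.001, -3.139]
force: [0.7, -0.3, 0.3]
grip_width: 0.0001
```

```bash
python3 - <<'E'
from h import *
b=vision.grab_frame("side")[165:275,220:340];a=vision.grab_frame("top")[125:235,210:330]
cv2.imwrite("pics/c6.png",np.hstack([cv2.resize(x,(400,366),interpolation=3) for x in(a,b)]))
for s in(-.2,-.25,-.3):print(s,[np.round((pix(n,ax(s,-.285,L/1000))-o)*10/3)+e for n,o,e in(("top",[210,125],0),("side",[220,165],[400,0])) for L in(147,129,111,66)])
print(bot.observe()["position"],bot.observe()["force"],bot.observe()["qd"].round(3) if hasattr(bot.observe()["qd"],'round') else 0)
E
```

```text
-0.2 [array([298., 236.]), array([288., 235.]), array([278., 234.]), array([254., 232.]), array([508.,  84.]), array([512., 105.]), array([516., 126.]), array([525., 175.])]
-0.25 [array([297., 246.]), array([287., 244.]), array([277., 242.]), array([254., 237.]), array([497.,  87.]), array([502., 108.]), array([508., 128.]), array([520., 176.])]
-0.3 [array([296., 257.]), array([286., 253.]), array([277., 250.]), array([254., 241.]), array([486.,  90.]), array([493., 110.]), array([499., 130.]), array([516., 177.])]
[0.4716388  0.30921795 0.2171446 ] [-0.31018619 -0.30011478 -0.3782969 ] [ 0.042 -0.012  0.03   0.03   0.005 -0.005  0.03 ]
```

View pics/c6.png

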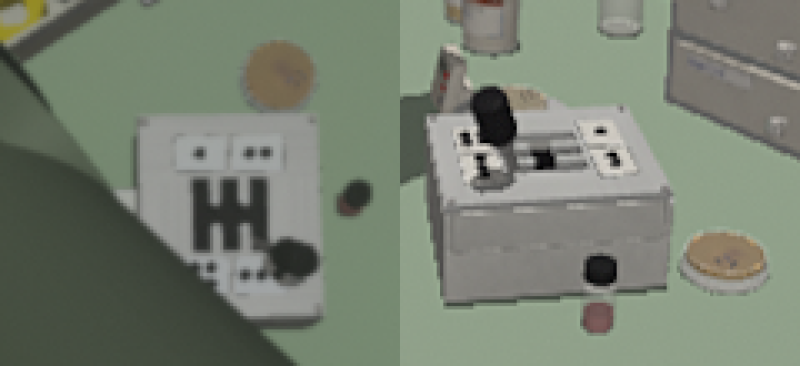

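Emit:
arm_command(
  gripper=[0,0,0],
  slide=[
    [0,0,0],
    [0,0,0],
    [0,0,0],
  ],
  turn=[
    [0,0,0],
    [0,0,0],
    [0,0,0],
  ],
)

```text
clock: 10.85
position: [0.4722, 0.3065, 0.2173]
tool_rot: [-3.141, -0.0, 3.14]
force: [0.2, -0.3, 0.3]
grip_width: 0.0003
```

```bash
python3 -c "
from workcell import job_done
print(job_done())"
```

```text
the job is handed in; nothing more can be done
None
```

The lever is in the three-dot slot (near right corner), and I handed the job in at about 10.9 s; no verdict came back. With the fingers closed I pushed it out of the middle slot, across the gate, and then into the slot until it stopped. The force readings I took between moves peaked at 10.8 N, at the end stop.

- **Lever position:** the last side and top pictures put it at about -0.30 rad along the slot and -0.30 rad across. These are estimates from the pictures, not joint readings.
- **Bystanders:** the vial and dish look unmoved by eye. The timer is only partly in view in the last side picture, but it looks upright and in place. I did not measure any of the three again.
- **Robot:** it is clear of everything, about 20 cm to the left of the lever with the fingertips 22 cm above the worktop, and the force reading is about zero.
- **Knob:** I only pushed it sideways and it looks seated, but I did not measure its height on the stem.

No check failed or disagreed.

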